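# Snap a food box lid shut all round

### The arm

A 6-joint arm with a two-finger parallel gripper is mounted at the origin on a cart in front of the work surface, level with it; the furniture and walls round the work are solid. World frame = base frame: x ahead of the robot, y to its left, z up, the work surface at z = 0. Lengths are in m, angles in rad, forces in N, time in s.
With the tool pointing down it reaches from about 0.3 to 0.875 m from the base axis. Payload 6.4 kg.
Tool frame: the origin (TCP) lies between the finger pads; the fingertips stand 19 mm ahead of it and the grasp point (between the pads) is the TCP (ctrl.tips_ahead is the z of the fingertips in the tool frame, in m); z points along the fingers, y is the line along which they close (so a half turn about z gives the same grasp; the last joint's range is limited). The gripper opens to 85 mm and grips with 20 to 120 N. Pads are 22 mm wide; open, the fingers measure 114 mm over their backs; the gripper's body (76 mm by 85 mm) begins 54 mm behind the grasp point. The pads swing forward as they close: fully open they stand 13 mm farther back than shut.
Start: joints at [1.055, 0.181, 1.607, -0, 1.354, -0.206], TCP at [0.175, 0.548, 0.25] pointing down, gripper open.
Joint ranges: [-2.99, 2.99], [-0.89, 2.07], [0.3, 2.58], [-1.14, 4.28], [0, 2.63], [-3.12, 3.12]. Speed limits (rad/s): [2.57, 2.57, 3.01, 3.14, 3.14, 3.14].

### API

Orientations are given as a unit quaternion [w, x, y, z].
In Python, from bench import readout, vision, ctrl gives the robot as it stands.
- The arm moves only by the tool play_rows, never from a script. Its arguments are lists of equal length, an entry for each row: "xyz": the shift along the tool's x, y, z in mm, a list of three; "rot": the turn, a rotation vector about the tool's x, y, z in rad, a list of three; "grip": the opening, from 0 (shut) to 1 (fully open). In form: {"xyz": [[x, y, z], ...], "rot": [[rx, ry, rz], ...], "grip": [grip, ...]}. A call has exactly 10 rows; each row is the pose to reach, as a shift and turn from the pose commanded when the call began, along the tool's axes at that moment; what a row does not reach only later rows make up. A row lasts 1/8 s, in which the tool goes at most 62.5 mm and 10.7 degrees, less where a joint would pass 70% of its speed; a pose out of reach is approached as far as the arm can. A call with a gripper value outside its range is refused whole. The fingers move at their own pace and stop on an object; the grip force is fixed at half the most. Time passes only in rows, so rows that repeat a pose let the fingers close, or fill a call up. It gives the time, the measured TCP pose, the force, the opening and the grip force at its end, in the units of the state.
- readout.get_obs(): the state, without advancing time (a new reading comes with each control period).
- vision.camera(name): name is "scene" or "top"; returns a dict with "color" (384x512x3 uint8, red, green, blue), "depth" (384x512 float32, m along the optical axis (not along the pixel's ray), 0 where there is no reading), "camera_matrix" (3x3 intrinsics, pixels), "extrinsics" (4x4, takes a point from camera to world coordinates). Camera axes: x right, y down, z forward; pixel columns grow to the right and rows downward; lengths in m; the calibration is good to about 2 mm. A picture is of the moment at which its call begins.
- ctrl.hand_in(): hands the job in; it is judged then, once.
The state is a dict: "time_s": time; "q": joint angles; "dq": joint speeds; "joint_efforts": joint torques, N m; "eef_pos": TCP position; "eef_rot": TCP orientation; "wrist_force": force on the tool from outside, world axes, zero at the start; "torque": the same for the moment, N m; "opening": opening from 0.0 (shut) to 1.0 (fully open); "grasp_force": force on a finger pad.
Only numpy, scipy, OpenCV 4.12 (cv2) and the standard library are available. Lean on these libraries where they do the work, as an engineer would, in place of code of your own. Each camera call takes 0.05 s, during which the arm holds its last target. There are 200 camera calls.

### The job

The lid is on the white food box, but the blue rim sections on its four sides still stand up. Press each section down with the fingertips until it clicks and all four stay shut flush with the lid. Press without crushing the box, do not lift it or push it along the worktop, and leave the mug, jar, lemon and teaspoon where they are.

Things in the scene. Friction and masses are not known exactly. Their poses are not given: they have to be found in the camera images.
- food_box: white food box, blue lid, loose, about 1 kg; 136 mm along its x, 186 along its y, 70 high to the lid top. Origin: centre of its underside, z up; -x side = front (towards the robot, within 0.4 rad). Lid panel (74 x 124 mm) and corner pieces are fixed, already seated; the four hinged rim strips between the corners start tilted up. Cracks above about 60 N of finger force.
- rim_front (a joint): how far the rim section on the box's -x side is pressed down (rad): about 0 = tilted up, open (start); 0.40 = snapped shut, flush with the panel. Snap action: pressed at its white mark it resists with about 7 N at first, ever less towards 0.28 rad; past 0.28 rad it clicks shut by itself and stays; let go before that it springs open again.
- press_front (a point): where to press that section: centre of the white 12 x 34 mm mark on top of the blue strip (120 mm long, 30 wide), 23 mm out from its hinge line at the panel's edge and 7 mm in from its outer edge. Moves with the strip: when shut at (-61, 0, 70) mm in the box's frame, when open about 9 mm higher and 2 mm further in.
- rim_back (a joint): how far the rim section on the box's +x side is pressed down (rad): about 0 = tilted up, open (start); 0.40 = snapped shut, flush with the panel. Snap action: pressed at its white mark it resists with about 7 N at first, ever less towards 0.28 rad; past 0.28 rad it clicks shut by itself and stays; let go before that it springs open again.
- press_back (a point): where to press that section: centre of the white 12 x 34 mm mark on top of the blue strip (120 mm long, 30 wide), 23 mm out from its hinge line at the panel's edge and 7 mm in from its outer edge. Moves with the strip: when shut at (61, 0, 70) mm in the box's frame, when open about 9 mm higher and 2 mm further in.
- rim_left (a joint): how far the rim section on the box's +y side is pressed down (rad): about 0 = tilted up, open (start); 0.40 = snapped shut, flush with the panel. Snap action: pressed at its white mark it resists with about 7 N at first, ever less towards 0.28 rad; past 0.28 rad it clicks shut by itself and stays; let go before that it springs open again.
- press_left (a point): where to press that section: centre of the white 12 x 34 mm mark on top of the blue strip (70 mm long, 30 wide), 23 mm out from its hinge line at the panel's edge and 7 mm in from its outer edge. Moves with the strip: when shut at (0, 86, 70) mm in the box's frame, when open about 9 mm higher and 2 mm further in.
- rim_right (a joint): how far the rim section on the box's -y side is pressed down (rad): about 0 = tilted up, open (start); 0.40 = snapped shut, flush with the panel. Snap action: pressed at its white mark it resists with about 7 N at first, ever less towards 0.28 rad; past 0.28 rad it clicks shut by itself and stays; let go before that it springs open again.
- press_right (a point): where to press that section: centre of the white 12 x 34 mm mark on top of the blue strip (70 mm long, 30 wide), 23 mm out from its hinge line at the panel's edge and 7 mm in from its outer edge. Moves with the strip: when shut at (0, -86, 70) mm in the box's frame, when open about 9 mm higher and 2 mm further in.
- mug: bystander, loose, to be left alone: a spotted mug with a handle, 82 x 114 x 91 mm high; origin at the centre of its underside as it was modelled upright
- jar: bystander, loose, to be left alone: a glass jar with a grey lid, 71 mm across, 110 mm high; origin at the centre of its underside as it was modelled upright
- lemon: bystander, loose, to be left alone: a yellow lemon, 71 x 53 x 51 mm; origin at the centre of its underside as it was modelled upright
- teaspoon: bystander, loose, to be left alone: a steel teaspoon, 130 x 26 x 11 mm, lying flat; origin at the centre of its underside as it was modelled upright
- cabinet_edge (a point): middle of the lower front edge of the fixed wall cabinet that hangs behind the work, to be kept clear of: it spans 455 mm to either side (y) and reaches up and back from here; its two knobs stick out 32 mm to the front, 60 to 90 mm above this edge. Swing in low or close to the base, and do not rise high over the far side of the box.
Things that resemble listed ones, but are neither listed nor needed, are in the scene too. Of the things that look like the food_box, the largest one is meant.

How it is judged:
At the end, for the whole second after the job is handed in: All four rim joints read above 0.37 rad (shut is 0.40); the box stands upright on the worktop (underside below 6 mm, tilt below 0.05 rad), at rest, within 40 mm of where it was; mug, jar, lemon and teaspoon each within 30 mm of where they were (value of joint each of rim_front, rim_back, rim_left, rim_right above 0.37 rad and height (world z) of food_box below 0.006 m and angle between food_box's own z axis and vertical below 0.05 rad and distance of food_box from where it was at the start of the episode below 0.04 m and linear speed of food_box below 0.02 m/s and distance of each of mug, jar, lemon, teaspoon from where it was at the start of the episode below 0.03 m); the robot touches nothing.
It fails at once if the food box is lifted or tipped (height (world z) of food_box above 0.015 m or angle between food_box's own z axis and vertical above 0.2 rad).
It fails at once if the food box is pushed more than 40 mm along the worktop (distance of food_box from where it was at the start of the episode above 0.04 m).
It fails at once if the food box is crushed (over 60 N) (contact force between the fingers and food_box above 60 N).
It fails at once if the box is pressed with the arm or the hand instead of the fingers (contact force between the arm and food_box above 5 N).
It fails at once if a bystander is moved more than 30 mm or lifted (distance of any of mug, jar, lemon, teaspoon from where it was at the start of the episode above 0.03 m).
It also fails if it takes over 58 s, if anything falls off the work surface, if the arm or the gripper's body presses on something with over 40 N, if the wrist force passes 120 N, or if a joint passes its speed limit or range.

## Working session

There is one attempt and no reset: what is moved stays moved. The work goes in short steps, Python scripts to look and compute and a tool call to move; the robot and the scene stay as the last step left them, time stands still between calls to the robot, and variables do not carry over. Pictures are saved under pics/ and viewed, at most 10 in all, crops included, and the job is handed in when it is done.

Besides the shell and the picture viewer there is one more tool, called after "Request:" in YAML: its name, and indented under it one key for each argument. play_rows: Moves the arm, as the interface text tells. Its arguments: {"type":"object","properties":{"xyz":{"type":"array","items":{"type":"array","items":{"type":"number"}}},"rot":{"type":"array","items":{"type":"array","items":{"type":"number"}}},"grip":{"type":"array","items":{"type":"number"}}},"required":["xyz","rot","grip"]}

```bash
mkdir -p pics
cat > h.py <<'E'
import numpy as np, cv2
from bench import readout, vision, ctrl
def pts(c):
    d=c["depth"];K=c["camera_matrix"];E=c["extrinsics"]
    v,u=np.mgrid[:d.shape[0],:d.shape[1]]
    p=np.stack([(u-K[0,2])/K[0,0]*d,(v-K[1,2])/K[1,1]*d,d],-1)
    w=p@E[:3,:3].T+E[:3,3]; w[d==0]=np.nan
    return w
E
python3 - <<'E'
from h import *
a=vision.camera("top");b=vision.camera("scene")
np.savez("c0.npz",tc=a["color"],td=a["depth"],sc=b["color"],sd=b["depth"])
for n,c in(("top",a),("scene",b)):
    cv2.imwrite(f"pics/{n}0.png",c["color"][:,:,::-1]); print(c["camera_matrix"].round(1).tolist(),c["extrinsics"].round(3).tolist())
o=readout.get_obs();print({k:np.round(v,3).tolist() for k,v in o.items()},ctrl.tips_ahead)
E
```

```text
[[448.6, 0.0, 257.0], [0.0, 448.6, 187.1], [0.0, 0.0, 1.0]] [[0.012, -0.992, 0.129, 0.308], [-1.0, -0.014, -0.013, 0.011], [0.015, -0.129, -0.992, 1.517], [0.0, 0.0, 0.0, 1.0]]
[[414.0, 0.0, 259.5], [0.0, 414.0, 193.2], [0.0, 0.0, 1.0]] [[-0.758, -0.273, 0.592, -0.421], [-0.652, 0.342, -0.677, 1.007], [-0.018, -0.899, -0.438, 0.929], [0.0, 0.0, 0.0, 1.0]]
{'time_s': 0.1, 'q': [1.055, 0.181, 1.608, -0.0, 1.354, -0.206], 'dq': [0.0, -0.003, -0.001, -0.0, 0.001, 0.0], 'joint_efforts': [0.001, -44.588, -35.224, -0.0, 0.004, 0.0], 'eef_pos': [0.175, 0.547, 0.249], 'eef_rot': [-0.0, 0.154, 0.988, -0.001], 'wrist_force': [-1.377, 0.088, -0.568], 'torque': [-0.037, -0.051, 0.014], 'grasp_force': 0.0, 'opening': 1.001} 0.019
```

View pics/top0.png

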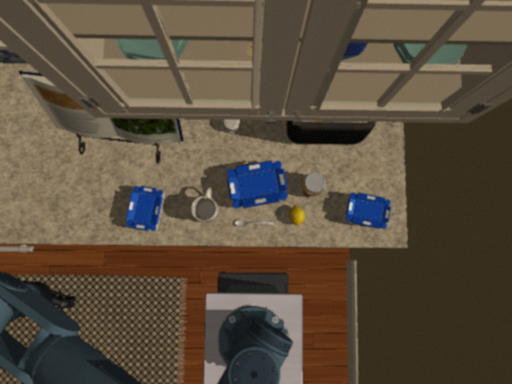

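View pics/scene0.png

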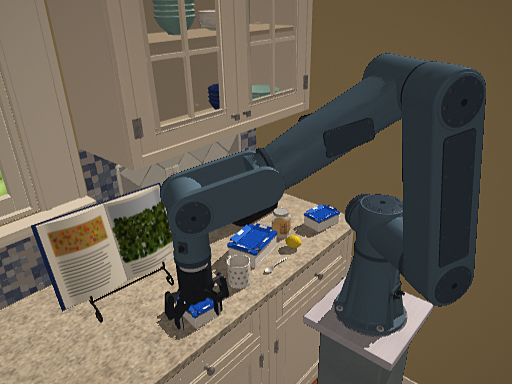

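The top view shows the target box (the largest) at about (257,184), between the mug at (205,205), the jar at (315,183) and the lemon at (298,215). The spoon at (255,223) lies in front. The scene view shows the arm over the small left decoy box.

```bash
cat > loc.py <<'E'
from h import *
def analyse(c,name=None):
    w=pts(c); im=c["color"]; hsv=cv2.cvtColor(im,cv2.COLOR_RGB2HSV)
    blue=((hsv[...,0]>105)&(hsv[...,0]<130)&(hsv[...,1]>150)&(hsv[...,2]>60)).astype(np.uint8)
    blue[:, :215]=0; blue[:,300:]=0; blue[:150]=0; blue[220:]=0
    full=cv2.fillConvexPoly(np.zeros_like(blue),cv2.convexHull(cv2.findNonZero(blue)),1)
    white=((hsv[...,1]<110)&(hsv[...,2]>120)&(full>0)).astype(np.uint8)
    n,l,s,ce=cv2.connectedComponentsWithStats(white)
    for i in range(1,n):
        if s[i,4]>4:
            m=l==i; print("white",s[i,4],ce[i].round(1),np.nanmedian(w[m],0).round(4),np.nanmean(w[m],0).round(4))
    p=w[(blue>0)&(w[...,2]>.04)]
    print("minrect xy",cv2.minAreaRect((p[:,:2]*1000).astype(np.float32)), "z pct",np.nanpercentile(p[:,2],[5,25,50,75,95]).round(4))
    return w
if __name__=="__main__":
    c=vision.camera("top"); w=analyse(c)
    for n,(u,v) in dict(mug=(205,209),jar=(315,183),lemon=(298,215),spoon=(240,223),spoon2=(272,223),cab=(257,125),cab2=(257,115),counter=(180,225)).items():
        print(n,w[v,u].round(3))
    x=cv2.resize(c["color"][140:235,180:345,::-1],None,fx=4.8,fy=4.8,interpolation=cv2.INTER_CUBIC);cv2.imwrite("pics/topz.png",x)
E
python3 loc.py
```

```text
white 53 [253.9 166.5] [0.5628 0.0026 0.0788] [0.5628 0.0029 0.0789]
white 19 [281.8 179.4] [ 0.5197 -0.0886  0.0805] [ 0.5215 -0.088   0.0806]
white 53 [232.3 187.8] [0.4913 0.0725 0.0794] [0.4918 0.0719 0.0793]
white 35 [260.2 200.7] [ 0.4503 -0.0182  0.08  ] [ 0.4511 -0.0186  0.0798]
minrect xy ((508.076171875, -7.4619903564453125), (135.70126342773438, 185.3345489501953), 10.59157657623291) z pct [0.0661 0.0697 0.0725 0.0756 0.0812]
mug [0.428 0.165 0.009]
jar [ 0.507 -0.191  0.111]
lemon [ 0.409 -0.144  0.053]
spoon [0.383 0.047 0.001]
spoon2 [ 0.384 -0.061  0.009]
cab [ 0.723 -0.006 -0.001]
cab2 [ 0.611 -0.     0.499]
counter [0.373 0.248 0.001]
```

View pics/topz.png

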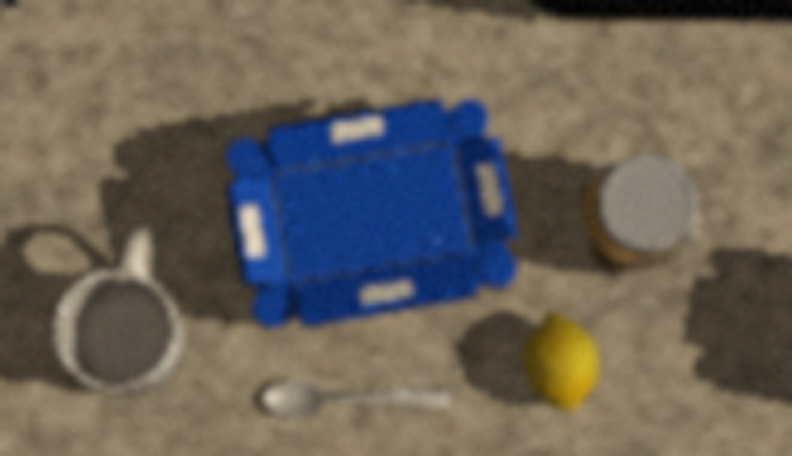

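Request:
play_rows:
  xyz:
    - [-43,-46,0]
    - [-87,-91,0]
    - [-130,-137,0]
    - [-174,-183,0]
    - [-217,-228,0]
    - [-261,-274,0]
    - [-304,-320,0]
    - [-348,-366,0]
    - [-391,-411,0]
    - [-435,-457,0]
  rot:
    - [0,0,-0.05]
    - [0,0,-0.1]
    - [0,0,-0.15]
    - [0,0,-0.2]
    - [0,0,-0.25]
    - [0,0,-0.3]
    - [0,0,-0.35]
    - [0,0,-0.4]
    - [0,0,-0.45]
    - [0,0,-0.494]
  grip: [0,0,0,0,0,0,0,0,0,0]

```text
time_s: 1.4
eef_pos: [0.4481, -0.0169, 0.2504]
eef_rot: [0.0, -0.092, 0.996, 0.0]
wrist_force: [1.0, 0.1, 0.5]
opening: -0.002
grasp_force: 0.0
```

```bash
cat > go.py <<'E'
from h import *
from scipy.spatial.transform import Rotation as R
o=readout.get_obs();p=np.array(o["eef_pos"]);q=np.array(o["eef_rot"])
M=R.from_quat(q[[1,2,3,0]])
c=np.array([.507,-.008]);Y=np.radians(10.6);B=np.array([[np.cos(Y),-np.sin(Y)],[np.sin(Y),np.cos(Y)]])
print("t",o["time_s"],"p",p.round(4),"F",np.round(o["wrist_force"],2),"tool x,y,z",M.as_matrix().T.round(3).tolist(),"open",round(o["opening"],3))
for n,b in dict(front=(-60,0),back=(60,0),left=(0,86),right=(0,-86)).items():
    t=np.r_[c+B@np.array(b)/1000,.105+.019]
    print(n,t.round(3),"shift mm",(M.inv().apply(t-p)*1000).round(1))
w=M.inv()*R.from_matrix(np.array([[-B[0,0],B[0,1],0],[-B[1,0],B[1,1],0],[0,0,-1]]))
print("rot",w.as_rotvec().round(3))
E
python3 go.py
```

```text
t 1.4 p [ 0.4481 -0.0169  0.2504] F [0.96 0.14 0.46] tool x,y,z [[-0.983, -0.184, -0.001], [-0.184, 0.983, 0.0], [0.001, 0.0, -1.0]] open -0.002
front [ 0.448 -0.019  0.124] shift mm [  0.5  -2.  126.4]
back [0.566 0.003 0.124] shift mm [-119.5   -2.1  126.4]
left [0.491 0.077 0.124] shift mm [-59.5  83.9 126.4]
right [ 0.523 -0.093  0.124] shift mm [-59.4 -88.1 126.4]
rot [0.    0.001 0.   ]
```

Request:
play_rows:
  xyz:
    - [0,-2,40]
    - [0,-2,80]
    - [0,-2,115]
    - [0,-2,135]
    - [0,-2,143]
    - [0,-2,146]
    - [0,-2,147]
    - [0,-2,148]
    - [0,-2,148]
    - [0,-2,148]
  rot:
    - [0,0,0]
    - [0,0,0]
    - [0,0,0]
    - [0,0,0]
    - [0,0,0]
    - [0,0,0]
    - [0,0,0]
    - [0,0,0]
    - [0,0,0]
    - [0,0,0]
  grip: [0,0,0,0,0,0,0,0,0,0]

```text
time_s: 2.65
eef_pos: [0.4482, -0.0169, 0.1026]
eef_rot: [0.0, -0.092, 0.996, -0.0]
wrist_force: [0.3, -0.0, -0.1]
opening: 0.002
grasp_force: 0.0
```

```bash
python3 go.py; python3 -c "
from h import *
c=vision.camera('scene');cv2.imwrite('pics/s1.png',cv2.resize(c['color'][190:320,200:370,::-1],None,fx=4.6,fy=4.6,interpolation=cv2.INTER_CUBIC))"
```

```text
t 2.65 p [ 0.4482 -0.0169  0.1026] F [ 0.34 -0.01 -0.1 ] tool x,y,z [[-0.983, -0.183, -0.0], [-0.183, 0.983, -0.0], [0.001, -0.0, -1.0]] open 0.002
front [ 0.448 -0.019  0.124] shift mm [  0.5  -2.1 -21.4]
back [0.566 0.003 0.124] shift mm [-119.5   -2.   -21.4]
left [0.491 0.077 0.124] shift mm [-59.4  83.9 -21.4]
right [ 0.523 -0.093  0.124] shift mm [-59.5 -88.1 -21.4]
rot [-0.     0.    -0.001]
```

View pics/s1.png

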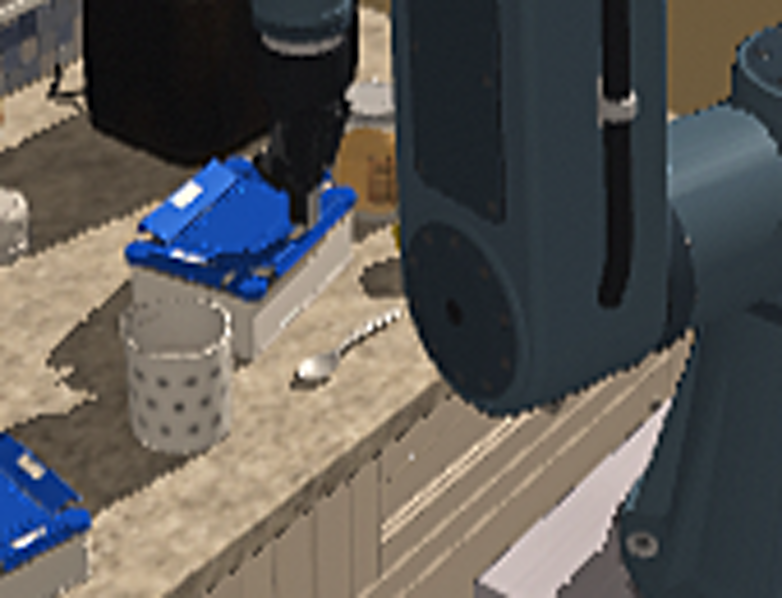

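Request:
play_rows:
  xyz:
    - [0,0,2]
    - [0,0,4]
    - [0,0,6]
    - [0,0,8]
    - [0,0,9]
    - [0,0,10]
    - [0,0,11]
    - [0,0,12]
    - [0,0,12.5]
    - [0,0,12.5]
  rot:
    - [0,0,0]
    - [0,0,0]
    - [0,0,0]
    - [0,0,0]
    - [0,0,0]
    - [0,0,0]
    - [0,0,0]
    - [0,0,0]
    - [0,0,0]
    - [0,0,0]
  grip: [0,0,0,0,0,0,0,0,0,0]

```text
time_s: 3.95
eef_pos: [0.448, -0.0168, 0.0898]
eef_rot: [-0.0, -0.092, 0.996, 0.0]
wrist_force: [0.8, 0.5, -0.0]
opening: 0.001
grasp_force: 0.0
```

Request:
play_rows:
  xyz:
    - [0,0,0.5]
    - [0,0,1]
    - [0,0,1.5]
    - [0,0,1.5]
    - [0,0,1.5]
    - [0,0,-5]
    - [0,0,-12]
    - [0,0,-20]
    - [0,0,-30]
    - [0,0,-30]
  rot:
    - [0,0,0]
    - [0,0,0]
    - [0,0,0]
    - [0,0,0]
    - [0,0,0]
    - [0,0,0]
    - [0,0,0]
    - [0,0,0]
    - [0,0,0]
    - [0,0,0]
  grip: [0,0,0,0,0,0,0,0,0,0]

```text
time_s: 5.2
eef_pos: [0.4488, -0.0171, 0.1209]
eef_rot: [0.001, -0.092, 0.996, -0.0]
wrist_force: [0.2, -1.1, 0.5]
opening: -0.004
grasp_force: 0.0
```

```bash
python3 go.py; python3 -c "
from h import *
c=vision.camera('scene');cv2.imwrite('pics/s2.png',cv2.resize(c['color'][190:320,200:370,::-1],None,fx=4.6,fy=4.6,interpolation=cv2.INTER_CUBIC))"
```

```text
t 5.2 p [ 0.4488 -0.0171  0.1209] F [ 0.22 -1.11  0.46] tool x,y,z [[-0.983, -0.183, -0.002], [-0.183, 0.983, -0.001], [0.002, -0.001, -1.0]] open -0.004
front [ 0.448 -0.019  0.124] shift mm [ 1.1 -1.8 -3.1]
back [0.566 0.003 0.124] shift mm [-118.9   -1.7   -2.9]
left [0.491 0.077 0.124] shift mm [-58.8  84.2  -3.1]
right [ 0.523 -0.093  0.124] shift mm [-58.9 -87.8  -2.9]
rot [-0.001  0.002 -0.001]
```

View pics/s2.png

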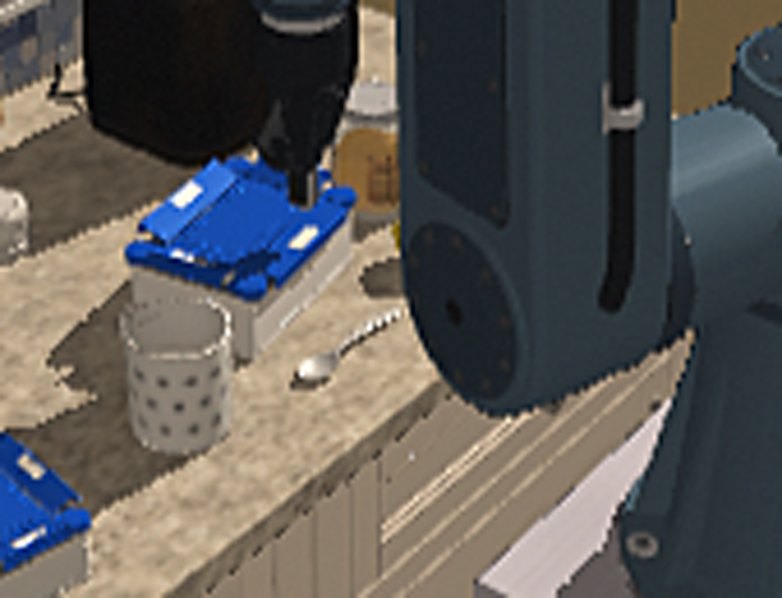

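Request:
play_rows:
  xyz:
    - [-15,21,0]
    - [-30,42,0]
    - [-45,63,0]
    - [-59,84,0]
    - [-59,84,0]
    - [-59,84,5]
    - [-59,84,10]
    - [-59,84,15]
    - [-59,84,18]
    - [-59,84,18]
  rot:
    - [0,0,0]
    - [0,0,0]
    - [0,0,0]
    - [0,0,0]
    - [0,0,0]
    - [0,0,0]
    - [0,0,0]
    - [0,0,0]
    - [0,0,0]
    - [0,0,0]
  grip: [0,0,0,0,0,0,0,0,0,0]

```text
time_s: 6.5
eef_pos: [0.4904, 0.0764, 0.1015]
eef_rot: [-0.0, -0.092, 0.996, 0.0]
wrist_force: [-0.6, 0.2, 0.6]
opening: -0.001
grasp_force: 0.0
```

Request:
play_rows:
  xyz:
    - [0,0,2]
    - [0,0,4]
    - [0,0,6]
    - [0,0,8]
    - [0,0,9]
    - [0,0,10]
    - [0,0,11]
    - [0,0,12]
    - [0,0,12.5]
    - [0,0,12.5]
  rot:
    - [0,0,0]
    - [0,0,0]
    - [0,0,0]
    - [0,0,0]
    - [0,0,0]
    - [0,0,0]
    - [0,0,0]
    - [0,0,0]
    - [0,0,0]
    - [0,0,0]
  grip: [0,0,0,0,0,0,0,0,0,0]

```text
time_s: 7.75
eef_pos: [0.4906, 0.0765, 0.0892]
eef_rot: [-0.0, -0.092, 0.996, -0.0]
wrist_force: [0.1, 0.8, -0.0]
opening: 0.003
grasp_force: 0.0
```

Request:
play_rows:
  xyz:
    - [0,0,0.5]
    - [0,0,1]
    - [0,0,1]
    - [0,0,1]
    - [0,0,1]
    - [0,0,-5]
    - [0,0,-12]
    - [0,0,-20]
    - [0,0,-32]
    - [0,0,-32]
  rot:
    - [0,0,0]
    - [0,0,0]
    - [0,0,0]
    - [0,0,0]
    - [0,0,0]
    - [0,0,0]
    - [0,0,0]
    - [0,0,0]
    - [0,0,0]
    - [0,0,0]
  grip: [0,0,0,0,0,0,0,0,0,0]

```text
time_s: 9.0
eef_pos: [0.4916, 0.0765, 0.1227]
eef_rot: [0.001, -0.092, 0.996, -0.0]
wrist_force: [0.3, -0.1, -0.5]
opening: -0.002
grasp_force: 0.0
```

```bash
python3 go.py; python3 -c "
from h import *
c=vision.camera('scene');cv2.imwrite('pics/s3.png',cv2.resize(c['color'][190:320,200:370,::-1],None,fx=4.6,fy=4.6,interpolation=cv2.INTER_CUBIC))"
```

```text
t 9.0 p [0.4916 0.0765 0.1227] F [ 0.28 -0.12 -0.47] tool x,y,z [[-0.983, -0.183, -0.003], [-0.183, 0.983, -0.001], [0.003, -0.0, -1.0]] open -0.002
front [ 0.448 -0.019  0.124] shift mm [ 60.3 -85.9  -1.4]
back [0.566 0.003 0.124] shift mm [-59.7 -85.8  -1.1]
left [0.491 0.077 0.124] shift mm [ 0.4  0.1 -1.3]
right [ 0.523 -0.093  0.124] shift mm [   0.3 -171.9   -1.2]
rot [-0.001  0.003 -0.001]
```

View pics/s3.png

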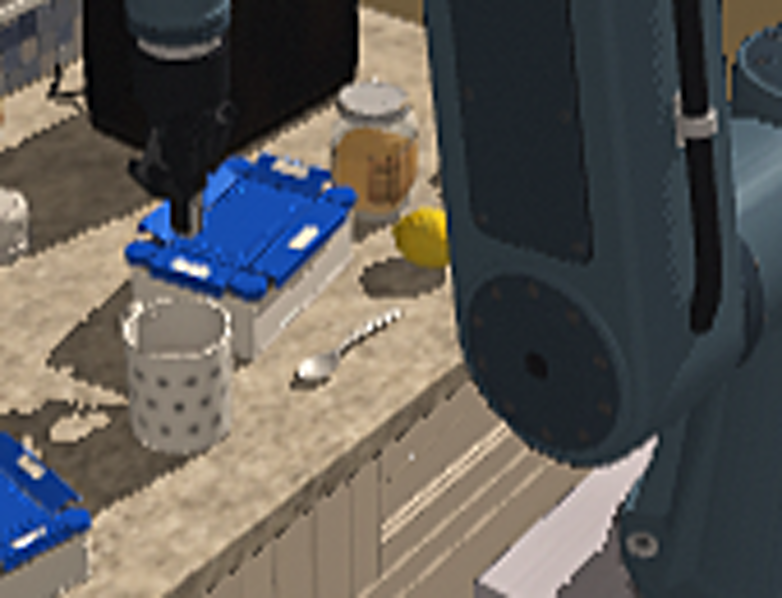

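Front (mark at (303,237)) and left (190,268) are both flush, while right (290,170) and back still stand up. Next is back.

Request:
play_rows:
  xyz:
    - [-12,-17,0]
    - [-24,-34,0]
    - [-36,-51,0]
    - [-48,-69,0]
    - [-60,-86,0]
    - [-60,-86,5]
    - [-60,-86,11]
    - [-60,-86,16]
    - [-60,-86,19]
    - [-60,-86,19]
  rot:
    - [0,0,0]
    - [0,0,0]
    - [0,0,0]
    - [0,0,0]
    - [0,0,0]
    - [0,0,0]
    - [0,0,0]
    - [0,0,0]
    - [0,0,0]
    - [0,0,0]
  grip: [0,0,0,0,0,0,0,0,0,0]

```text
time_s: 10.3
eef_pos: [0.565, 0.0034, 0.102]
eef_rot: [-0.0, -0.092, 0.996, 0.0]
wrist_force: [-0.4, -0.5, 0.6]
opening: 0.001
grasp_force: 0.0
```

Request:
play_rows:
  xyz:
    - [0,0,2]
    - [0,0,4]
    - [0,0,6]
    - [0,0,8]
    - [0,0,9]
    - [0,0,10]
    - [0,0,11]
    - [0,0,12]
    - [0,0,13]
    - [0,0,13]
  rot:
    - [0,0,0]
    - [0,0,0]
    - [0,0,0]
    - [0,0,0]
    - [0,0,0]
    - [0,0,0]
    - [0,0,0]
    - [0,0,0]
    - [0,0,0]
    - [0,0,0]
  grip: [0,0,0,0,0,0,0,0,0,0]

```text
time_s: 11.55
eef_pos: [0.5653, 0.003, 0.0892]
eef_rot: [-0.0, -0.092, 0.996, 0.0]
wrist_force: [0.7, 0.6, 1.0]
opening: 0.005
grasp_force: 0.0
```

Then up, and over to right: shift from the back point is (+60, -86).

Request:
play_rows:
  xyz:
    - [0,0,0.5]
    - [0,0,1]
    - [0,0,1]
    - [0,0,1]
    - [0,0,-10]
    - [0,0,-25]
    - [0,0,-33]
    - [20,-29,-33]
    - [40,-58,-33]
    - [60,-86,-33]
  rot:
    - [0,0,0]
    - [0,0,0]
    - [0,0,0]
    - [0,0,0]
    - [0,0,0]
    - [0,0,0]
    - [0,0,0]
    - [0,0,0]
    - [0,0,0]
    - [0,0,0]
  grip: [0,0,0,0,0,0,0,0,0,0]

```text
time_s: 12.8
eef_pos: [0.5219, -0.0935, 0.1229]
eef_rot: [0.0, -0.092, 0.996, -0.0]
wrist_force: [0.7, -0.5, -0.7]
opening: -0.001
grasp_force: 0.0
```

Request:
play_rows:
  xyz:
    - [0,0,0]
    - [0,0,0]
    - [0,0,0]
    - [0,0,4]
    - [0,0,8]
    - [0,0,12]
    - [0,0,16]
    - [0,0,19]
    - [0,0,20]
    - [0,0,20]
  rot:
    - [0,0,0]
    - [0,0,0]
    - [0,0,0]
    - [0,0,0]
    - [0,0,0]
    - [0,0,0]
    - [0,0,0]
    - [0,0,0]
    - [0,0,0]
    - [0,0,0]
  grip: [0,0,0,0,0,0,0,0,0,0]

```text
time_s: 14.05
eef_pos: [0.5221, -0.0926, 0.1023]
eef_rot: [-0.0, -0.092, 0.996, -0.0]
wrist_force: [-0.3, -0.3, -0.2]
opening: 0.003
grasp_force: 0.0
```

```bash
python3 go.py; python3 -c "
from h import *
c=vision.camera('scene');cv2.imwrite('pics/s4.png',cv2.resize(c['color'][190:320,200:370,::-1],None,fx=4.6,fy=4.6,interpolation=cv2.INTER_CUBIC))"
```

```text
t 14.05 p [ 0.5221 -0.0926  0.1023] F [-0.34 -0.25 -0.21] tool x,y,z [[-0.983, -0.183, 0.0], [-0.183, 0.983, -0.0], [-0.0, -0.0, -1.0]] open 0.003
front [ 0.448 -0.019  0.124] shift mm [ 59.4  85.9 -21.7]
back [0.566 0.003 0.124] shift mm [-60.6  86.  -21.7]
left [0.491 0.077 0.124] shift mm [ -0.5 171.9 -21.7]
right [ 0.523 -0.093  0.124] shift mm [ -0.7  -0.1 -21.7]
rot [-0.    -0.    -0.001]
```

View pics/s4.png

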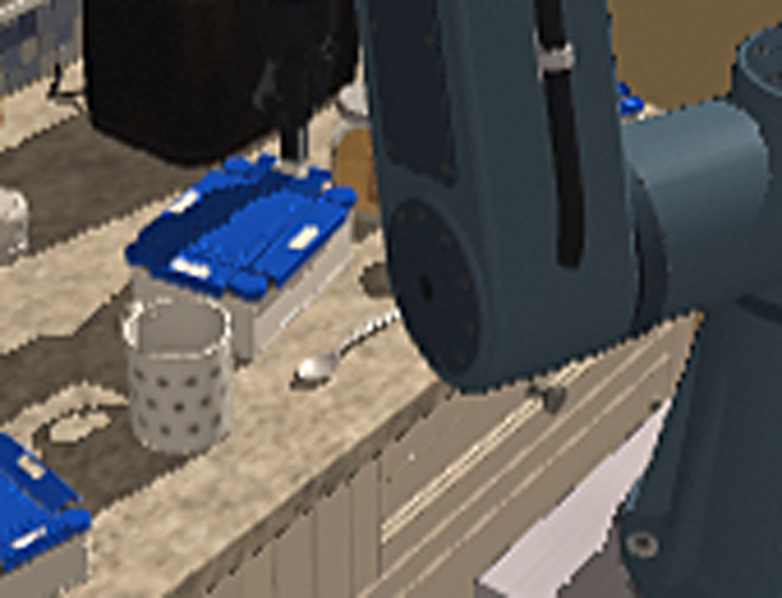

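Back (185,200), left and front are all shut. The fingers now stand over the right mark (290,165), so I'll press there.

Request:
play_rows:
  xyz:
    - [0,0,2]
    - [0,0,4]
    - [0,0,6]
    - [0,0,8]
    - [0,0,9]
    - [0,0,10]
    - [0,0,11]
    - [0,0,12]
    - [0,0,13]
    - [0,0,13]
  rot:
    - [0,0,0]
    - [0,0,0]
    - [0,0,0]
    - [0,0,0]
    - [0,0,0]
    - [0,0,0]
    - [0,0,0]
    - [0,0,0]
    - [0,0,0]
    - [0,0,0]
  grip: [0,0,0,0,0,0,0,0,0,0]

```text
time_s: 15.35
eef_pos: [0.5221, -0.0925, 0.0892]
eef_rot: [-0.0, -0.092, 0.996, 0.0]
wrist_force: [0.4, -0.1, 0.1]
opening: -0.001
grasp_force: 0.0
```

Request:
play_rows:
  xyz:
    - [0,0,0.5]
    - [0,0,1]
    - [0,0,1]
    - [0,0,1]
    - [0,0,-15]
    - [0,0,-40]
    - [0,0,-80]
    - [30,0,-120]
    - [70,0,-140]
    - [110,0,-140]
  rot:
    - [0,0,0]
    - [0,0,0]
    - [0,0,0]
    - [0,0,0]
    - [0,0,0]
    - [0,0,0]
    - [0,0,0]
    - [0,0,0]
    - [0,0,0]
    - [0,0,0]
  grip: [0,0,0,0,0,0,0,0,0,0]

```text
time_s: 16.6
eef_pos: [0.4142, -0.1135, 0.2322]
eef_rot: [0.002, -0.092, 0.996, -0.002]
wrist_force: [0.7, -1.4, 0.2]
opening: -0.001
grasp_force: 0.0
```

Request:
play_rows:
  xyz:
    - [40,0,0]
    - [80,0,0]
    - [80,0,0]
    - [80,0,0]
    - [80,0,0]
    - [80,0,0]
    - [80,0,0]
    - [80,0,0]
    - [80,0,0]
    - [80,0,0]
  rot:
    - [0,0,0]
    - [0,0,0]
    - [0,0,0]
    - [0,0,0]
    - [0,0,0]
    - [0,0,0]
    - [0,0,0]
    - [0,0,0]
    - [0,0,0]
    - [0,0,0]
  grip: [0,0,0,0,0,0,0,0,0,0]

```text
time_s: 17.85
eef_pos: [0.3354, -0.1273, 0.2293]
eef_rot: [-0.0, -0.092, 0.996, 0.0]
wrist_force: [-0.8, -0.6, -0.6]
opening: 0.002
grasp_force: 0.0
```

```bash
sed -i 's/topz/topz2/' loc.py; python3 loc.py; python3 -c "
from h import *
c=vision.camera('scene');cv2.imwrite('pics/s5.png',cv2.resize(c['color'][190:320,200:370,::-1],None,fx=4.6,fy=4.6,interpolation=cv2.INTER_CUBIC))"
```

```text
white 52 [253.8 166.2] [0.5652 0.0026 0.0705] [0.5653 0.003  0.0704]
white 54 [282.3 179.1] [ 0.5242 -0.0894  0.0707] [ 0.5248 -0.0909  0.0649]
white 53 [231.5 188. ] [0.4921 0.0746 0.0707] [0.4922 0.0746 0.0708]
white 56 [259.9 201.5] [ 0.4491 -0.0184  0.0713] [ 0.4494 -0.0181  0.0714]
minrect xy ((507.2698669433594, -7.216087341308594), (132.4544677734375, 183.30494689941406), 10.15821647644043) z pct [0.0651 0.0687 0.0709 0.0729 0.076 ]
mug [0.428 0.165 0.009]
jar [ 0.507 -0.192  0.108]
lemon [ 0.373 -0.088  0.575]
spoon [0.382 0.047 0.006]
spoon2 [ 0.384 -0.061 -0.001]
cab [ 0.724 -0.006 -0.002]
cab2 [ 0.611 -0.     0.497]
counter [0.373 0.248 0.002]
```

View pics/s5.png

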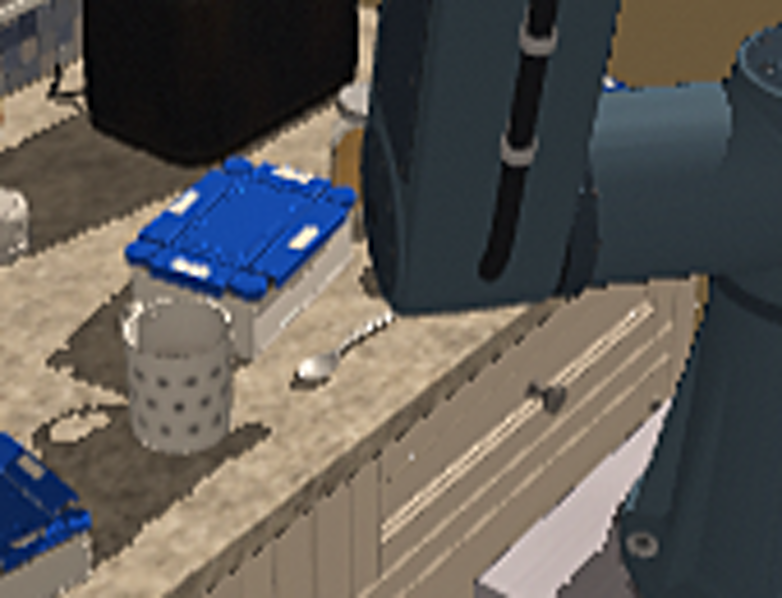

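View pics/topz2.png

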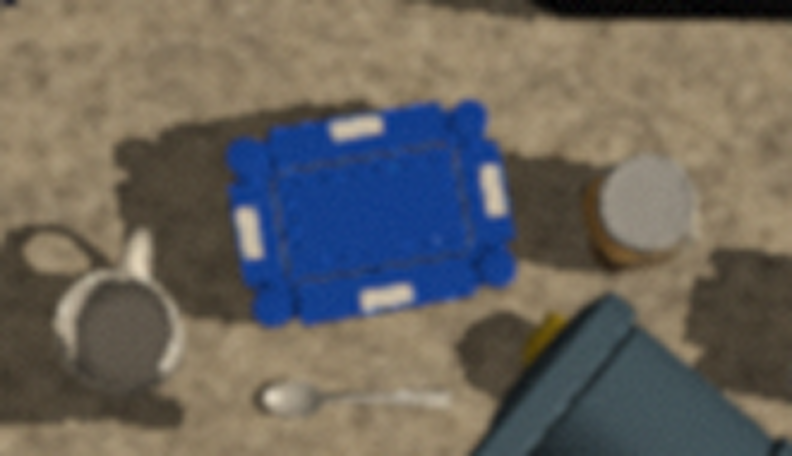

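All four marks now lie at about z = 0.0705 to 0.071, flush with the lid. The box, mug, jar and spoon have not moved. The lemon is mostly hidden by the arm at about (548,338), but its visible edge is where it was.

```bash
python3 -c "
from bench import ctrl; print(ctrl.hand_in())"
```

```text
the job is handed in; nothing more can be done
None
```

All four rim sections are pressed shut flush with the lid, with the box, mug, jar and spoon unmoved and the lemon apparently so (the arm partly hid it in the last picture); the job is handed in, with no verdict shown.

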